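# Find the porcelain plaque that fits the specimen case and slide it home

### The arm

A 6-joint arm with a two-finger parallel gripper is mounted at the origin on the work surface. World frame = base frame: x ahead of the robot, y to its left, z up, the work surface at z = 0. Lengths are in m, angles in rad, forces in N, time in s.
With the tool pointing down it reaches from about 0.35 to 0.975 m from the base axis. Payload 4.9 kg.
Tool frame: the origin (TCP) lies midway between the tips of the shut fingers; the grasp point (between the pads) lies 19 mm behind it; z points along the fingers, y is the line along which they close (so a half turn about z gives the same grasp; the last joint's range is limited). The gripper opens to 85 mm and grips with 20 to 120 N. Pads are 22 mm wide; open, the fingers measure 114 mm over their backs; the gripper's body (76 mm by 85 mm) begins 54 mm behind the grasp point. The pads swing forward as they close: fully open they stand 13 mm farther back than shut.
Start: joints at [-1.286, 0.053, 1.613, -0, 1.476, -0.119], TCP at [0.246, -0.575, 0.231] pointing down, gripper open.
Joint ranges: [-3.01, 3.01], [-1.01, 2.22], [0.06, 2.58], [-1.02, 4.17], [0.09, 2.62], [-3.14, 3.14]. Speed limits (rad/s): [2.57, 2.57, 3.14, 3.14, 3.14, 3.14].

### API

Orientations are given as a unit quaternion [w, x, y, z].
In Python, from plant import manip gives the robot as it stands.
- The arm moves only by the tool carry_out, never from a script. Its argument "moves" is a list of rows, each a list of 7 numbers: the opening, from 0 (shut) to 1 (fully open), then the shift along the tool's x, y, z normalised to -1 to 1, where 1 is 0.4 m, then the turn, a rotation vector about the tool's x, y, z normalised to -1 to 1, where 1 is 0.5 rad. In form: [[grip, dx, dy, dz, rx, ry, rz], ...]. A call has 1 to 8 rows; each row is the pose to reach, as a shift and turn from the pose commanded when the call began, along the tool's axes at that moment; what a row does not reach only later rows make up. A row lasts 1/12 s, in which the tool goes at most 41.7 mm and 7.16 degrees, less where a joint would pass 70% of its speed; a pose out of reach is approached as far as the arm can. A call with a number of a shift or a turn outside -1 to 1 is refused whole. A call with a gripper value outside its range is refused whole. The fingers move at their own pace and stop on an object; the grip force is fixed at half the most. Time passes only in rows, so rows that repeat a pose let the fingers close. It gives the time, the measured TCP pose, the force and the opening at its end, in the units of the state.
- manip.state(): the state, without advancing time (a new reading comes with each control period).
- manip.grab_frame(name): name is "scene" or "top" or "wrist"; returns the picture (384x512x3 uint8, red, green, blue); there is no depth.
- manip.camera_info(name): a dict with "intrinsics" (3x3 intrinsics, pixels), "extrinsics" (4x4, takes a point from world to camera coordinates). Camera axes: x right, y down, z forward; pixel columns grow to the right and rows downward; lengths in m; the calibration is good to about 2 mm. A picture is of the moment at which its call begins: read the wrist's pose just before it. camera_info takes no time and is no camera call; for the wrist camera it gives the pose at the moment of the call.
- manip.job_done(): hands the job in, once; it reports no verdict.
The state is a dict: "time": time; "joint_pos": joint angles; "joint_vel": joint speeds; "joint_efforts": joint torques, N m; "tool_pos": TCP position; "tool_rot": TCP orientation; "contact_force": force on the tool from outside, world axes, zero at the start; "ft_torque": the same for the moment, N m; "gripper_width": opening from 0.0 (shut) to 1.0 (fully open).
Only numpy, scipy, OpenCV 4.12 (cv2) and the standard library are available. Lean on these libraries where they do the work, as an engineer would, in place of code of your own. Each camera call takes 0.05 s, during which the arm holds its last target. There are 200 camera calls.

### The job

Three porcelain plaques that differ only in thickness stand on the sorting stand. Find the one that fits the slot of the plywood cradle in the open black case snugly, the middle thickness, and slide it down into the slot by hand, keeping hold of it until it stands on the slot's bottom; then let go. Leave the other two plaques standing upright on the stand, and do not disturb the demitasse, the pitcher, the bell and the crayon.

Things in the scene. Friction and masses are not known exactly. Their poses are not given: they have to be found in the camera images.
- case: Black specimen case, fixed, open, its lid (28 mm high) folded back flat on its +y side. Origin: centre of its underside; x is the short way of the case, y the long way. Outside 156 (x) x 176 (y) mm, rim 60 mm high, walls 8 mm, inner floor 6 mm above the underside. A plywood cradle with one slot is fixed inside.
- cradle_mid (a point): Point over the middle of the case, level with the cradle's top (52 mm above the case's underside). The plywood cradle is a block 100 (x) x 150 (y) x 46 mm, centred in the case's y, but fastened anywhere from -16 to +16 mm along the case's x from this point. Its place is not reported: find it by eye, or by feeling with the plaque's foot on the cradle's flat top.
- slot_depth (a point): Point at the middle of the case, level with the slot's bottom (12 mm above the case's underside). The cradle's one slot lies across its middle, along the case's y, open upward: 18 mm wide (x), 120 mm long (y), 40 mm deep, with a 4 mm 45 degree bevel round the mouth. Like the cradle it is -16 to +16 mm off this point along the case's x.
- stand: Dark wooden sorting stand, fixed, a board 225 (x) x 150 (y) x 12 mm with three lanes along its y, 75 mm apart, at x = -75, 0 and +75 mm, each 28 mm wide between ledges 10 mm high. Origin: centre of its underside.
- plaque_a: White porcelain plaque, a thin gilt line on both faces, standing on edge in a lane of the stand. 116 mm long (its y), 90 mm high (z). Thickness (x) 12, 16 or 20 mm: each of the three plaques has another, which is which is not told; grip it across its faces and read the opening. The slot is for the 16 mm one. 0.2 to 0.6 kg. Origin: centre of its underside, 12 mm above the stand's underside.
- plaque_b: Another plaque, as plaque_a but of another thickness.
- plaque_c: Another plaque, as plaque_a but of another thickness.
- demitasse: Small white gold-rimmed cup, 60 mm across, 58 mm high, loose. Origin: centre of its underside. Leave alone.
- pitcher: Cream ironstone pitcher, 116 mm across, 170 mm high, loose. Origin: centre of its underside. Leave alone.
- bell: Brass hand bell, 66 mm across, 107 mm high, loose. Origin: centre of its underside. Leave alone.
- crayon: Stub of red wax crayon, 60 mm long, 11 mm thick, lying. Origin: centre of its underside. Leave alone.
There are look-alikes about, which are no part of the job. Leave any green, orange or purple look-alike of the plaque_b alone.

How it is judged:
On the way, in this order (a step that is already met when the one before it is completed fails the run):
1. the plaque of the middle thickness (16 mm) is lifted off the stand (z of plaque_c in the frame of stand above 0.035 m), for 0.1 s.
2. still held by the fingers, it is lowered in the slot to within 6 mm of the bottom (z of plaque_c in the frame of case below 0.018 m and x of plaque_c in the frame of case between -0.02 and 0.02 m and y of plaque_c in the frame of case between -0.006 and 0.006 m and contact force between the fingers and plaque_c above 1 N), for 0.05 s.
At the end, for the whole second after the job is handed in: The 16 mm plaque stands in the cradle's slot, within 3 mm of the slot's bottom, upright and square to the case within about 5 degrees, at rest and let go; the 12 mm and 20 mm plaques stand upright (within 8 degrees) on the stand, their centres within 100 mm of the stand's centre (z of plaque_c in the frame of case below 0.015 m and x of plaque_c in the frame of case between -0.02 and 0.02 m and y of plaque_c in the frame of case between -0.006 and 0.006 m and angle between plaque_c's own z axis and vertical below 0.09 rad and angle between the x axis of plaque_c and the x axis of case, either way round below 0.09 rad and linear speed of plaque_c below 0.02 m/s and z of each of plaque_a, plaque_b in the frame of stand below 0.02 m and angle between each of plaque_a, plaque_b's own z axis and vertical below 0.15 rad and horizontal distance between each of plaque_a, plaque_b and stand below 0.1 m); the robot touches nothing.
It fails at once if the demitasse is moved by more than 20 mm or tipped (distance of demitasse from where it was at the start of the episode above 0.02 m or angle between demitasse's own z axis and vertical above 0.3 rad).
It fails at once if the pitcher is moved by more than 20 mm or tipped (distance of pitcher from where it was at the start of the episode above 0.02 m or angle between pitcher's own z axis and vertical above 0.3 rad).
It fails at once if the bell is moved by more than 20 mm or tipped (distance of bell from where it was at the start of the episode above 0.02 m or angle between bell's own z axis and vertical above 0.3 rad).
It fails at once if the crayon is moved by more than 30 mm (distance of crayon from where it was at the start of the episode above 0.03 m).
It also fails if it takes over 64 s, if anything falls off the work surface, if the arm or the gripper's body presses on something with over 40 N, if the wrist force passes 120 N, or if a joint passes its speed limit or range.

## Working session

There is one attempt and no reset: what is moved stays moved. The work goes in short steps, Python scripts to look and compute and a tool call to move; the robot and the scene stay as the last step left them, time stands still between calls to the robot, and variables do not carry over. Pictures are saved under pics/ and viewed, on a budget of 10 in all, crops included, one or two more only if the job needs it, and the job is handed in when it is done.

Besides the shell and the picture viewer there is one more tool, called after ">>>" by a JSON object that holds its "fn" and its "kwargs". carry_out: Moves the arm, as the interface text tells. Scaled input: -1 to 1 covers 0.4 m each way for a shift and 0.5 rad each way for a turn. Its arguments: {"type":"object","properties":{"moves":{"type":"array"}},"required":["moves"]}

```bash
mkdir -p pics
python3 - <<'E'
from plant import manip
import cv2,numpy as np
for n in("scene","top"):
    cv2.imwrite(f"pics/{n}0.png",manip.grab_frame(n)[:,:,::-1])
    i=manip.camera_info(n);print(n,np.round(i["intrinsics"],1).tolist(),np.round(i["extrinsics"],3).tolist())
s=manip.state();print(s)
E
```

```text
scene [[380.9, 0.0, 257.0], [0.0, 380.9, 194.6], [0.0, 0.0, 1.0]] [[-0.157, 0.988, -0.01, 0.157], [0.734, 0.11, -0.67, -0.344], [-0.661, -0.112, -0.742, 1.26], [0.0, 0.0, 0.0, 1.0]]
top [[426.0, 0.0, 253.9], [0.0, 426.0, 188.4], [0.0, 0.0, 1.0]] [[-0.021, -1.0, -0.005, -0.056], [-0.988, 0.022, -0.156, 0.592], [0.156, 0.002, -0.988, 1.017], [0.0, 0.0, 0.0, 1.0]]
{'time': 0.1, 'joint_pos': array([-1.28599709e+00,  5.33234239e-02,  1.61418615e+00,  8.47973106e-06,
        1.47603173e+00, -1.18987744e-01]), 'joint_vel': array([ 7.25082729e-05, -3.65673166e-04, -2.01406069e-03,  5.56830735e-05,
        2.77567730e-04, -6.20794766e-04]), 'joint_efforts': array([-2.04140133e-04, -3.94905603e+01, -3.71362889e+01, -1.44420628e-04,
        3.85385109e-03, -1.08013992e-05]), 'tool_pos': array([ 0.24540885, -0.57416788,  0.23014818]), 'tool_rot': array([-9.71325892e-04,  9.79688259e-01,  2.00524229e-01, -7.64785140e-05]), 'contact_force': array([-1.17644767,  0.10715572, -0.72163719]), 'ft_torque': array([ 0.07446295, -0.00317611,  0.0445666 ]), 'gripper_width': 0.9997947445606992}
```

View pics/scene0.png

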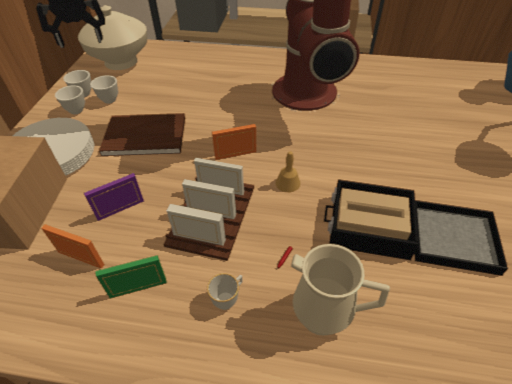

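View pics/top0.png

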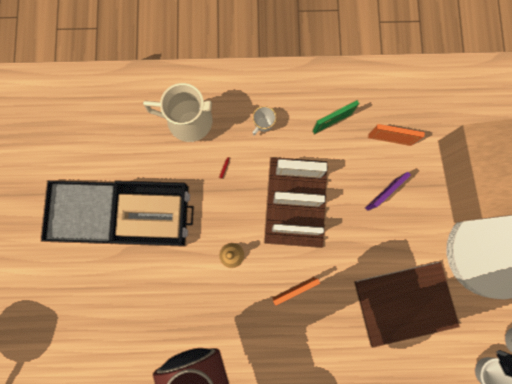

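The top view shows the stand around (297,201) with white plaques at (302,169), (299,199) and (297,230). The case is at (150,213) and its slot at (148,216). Green (336,117), orange (397,134) and (297,291), and purple (388,190) are the look-alikes. The only candidates are the three white plaques on the stand, so I'll enlarge those.

```bash
cat > h.py <<'E'
from plant import manip
import cv2,numpy as np
from scipy.spatial.transform import Rotation as R
def ray(info,px,z):
    K=info["intrinsics"];E=np.array(info["extrinsics"]);Rm=E[:3,:3];c=-Rm.T@E[:3,3]
    px=np.atleast_2d(px).astype(float)
    d=(np.linalg.inv(K)@np.c_[px,np.ones(len(px))].T).T@Rm
    return c+d*((z-c[2])/d[:,2])[:,None]
def rot(s): q=s["tool_rot"];return R.from_quat([q[1],q[2],q[3],q[0]])
def delta(target,yaw_y=None):
    "row shift for world target; turn about tool z so that tool y points along world angle yaw_y (mod pi)"
    s=manip.state();r=rot(s);d=r.inv().apply(np.array(target)-s["tool_pos"])/0.4
    out=d
    if yaw_y is not None:
        y=r.as_matrix()[:,1];cur=np.arctan2(y[1],y[0]);a=(yaw_y-cur+np.pi/2)%np.pi-np.pi/2
        print("cur yaw of y",cur,"turn z rad",-a,"norm",-a/0.5)
    print("shift",np.round(out,4),"tcp",np.round(s["tool_pos"],4),"z axis",np.round(r.as_matrix()[:,2],4))
E
python3 - <<'E'
from h import *
im=cv2.imread("pics/top0.png");i=manip.camera_info("top")
a=cv2.resize(im[150:255,258:338],None,fx=5,fy=5,interpolation=cv2.INTER_CUBIC)
b=cv2.resize(im[172:252,108:196],None,fx=4.5,fy=4.5,interpolation=cv2.INTER_CUBIC)
c=np.zeros((530,800,3),np.uint8);c[:525,:400]=a;c[:360,402:798]=b
cv2.imwrite("pics/crop.png",c)
hsv=cv2.cvtColor(im,cv2.COLOR_BGR2HSV)
m=((hsv[...,1]<60)&(hsv[...,2]>150)).astype(np.uint8);m[:,:258]=0;m[:,338:]=0;m[:150]=0;m[255:]=0
n,l,st,ce=cv2.connectedComponentsWithStats(m)
for k in range(1,n):
    if st[k,4]>50:
        p=cv2.findNonZero((l==k).astype(np.uint8));print(st[k],cv2.minAreaRect(p))
for x in range(285,320,12): print(x,[int(v) for v in hsv[155:245,x,2]])
E
```

```text
[277 160  50  16 583] ((301.5531311035156, 167.70355224609375), (49.091026306152344, 13.835951805114746), 3.8140745162963867)
[275 192  50  13 446] ((299.3839416503906, 198.4507293701172), (49.48191452026367, 10.247262954711914), 4.5739216804504395)
[273 224  51  10 293] ((297.96466064453125, 228.9588165283203), (50.23621368408203, 6.365809917449951), 4.398705005645752)
285 [221, 222, 205, 134, 147, 226, 234, 234, 234, 234, 235, 235, 225, 168, 154, 156, 155, 153, 156, 145, 109, 74, 88, 87, 77, 86, 89, 89, 89, 90, 88, 91, 89, 91, 90, 89, 85, 144, 229, 236, 235, 236, 237, 231, 193, 166, 157, 155, 148, 102, 71, 87, 90, 84, 88, 91, 88, 93, 90, 91, 91, 91, 92, 93, 89, 80, 58, 52, 53, 90, 169, 232, 239, 239, 233, 190, 151, 134, 98, 66, 64, 84, 89, 89, 94, 96, 98, 97, 98, 128]
297 [221, 224, 221, 157, 85, 137, 228, 235, 233, 233, 234, 235, 236, 227, 173, 151, 153, 153, 153, 152, 137, 100, 67, 86, 88, 81, 88, 92, 91, 93, 89, 74, 59, 54, 56, 60, 56, 69, 144, 229, 236, 235, 236, 237, 229, 184, 155, 154, 156, 150, 106, 71, 85, 89, 85, 93, 98, 98, 95, 95, 90, 70, 60, 60, 59, 56, 56, 55, 52, 57, 102, 184, 232, 239, 239, 232, 187, 148, 127, 99, 72, 70, 87, 90, 87, 89, 94, 93, 94, 98]
309 [226, 216, 168, 142, 123, 82, 139, 228, 236, 234, 233, 234, 234, 235, 226, 177, 152, 152, 153, 153, 155, 146, 101, 75, 87, 91, 78, 91, 95, 96, 94, 94, 78, 61, 58, 57, 57, 57, 74, 146, 228, 235, 235, 235, 236, 228, 172, 150, 153, 154, 145, 93, 67, 84, 95, 85, 94, 96, 97, 97, 99, 89, 63, 52, 55, 57, 57, 56, 57, 55, 61, 119, 200, 233, 237, 239, 232, 181, 147, 123, 93, 75, 78, 93, 94, 82, 86, 91, 90, 89]
```

View pics/crop.png

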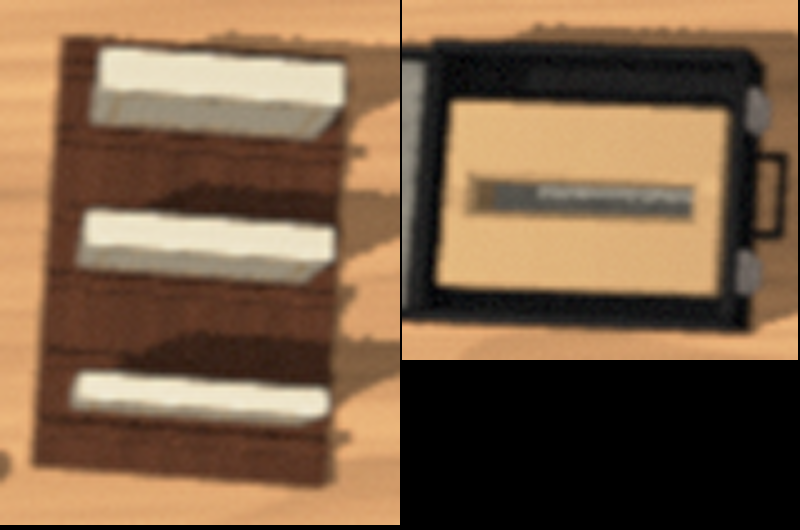

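The crop shows top faces about 8.7, 7.3 and 5.3 px thick (about 18.5, 15.5 and 11.3 mm). The 16 mm plaque is therefore the white middle one at (299,196), and the gripper opening will confirm it. The slot is visible in the cradle at crop (580,198). Next I'll compute poses.

Run:
```python
from h import *
im=cv2.imread("pics/top0.png");i=manip.camera_info("top")
hsv=cv2.cvtColor(im,cv2.COLOR_BGR2HSV)
def rect(m,z,tag,S=4):
    c,_=cv2.findContours(m,cv2.RETR_EXTERNAL,cv2.CHAIN_APPROX_NONE);c=max(c,key=cv2.contourArea)[:,0]/S+0.5/S-0.5
    w=ray(i,c,z)[:,:2]
    (cx,cy),(a,b),t=cv2.minAreaRect((w*1000).astype(np.float32))
    if a<b:a,b,t=b,a,t+90
    print(tag,"c mm",round(cx,1),round(cy,1),"size",round(a,1),round(b,1),"long dir deg",round(t%180,2))
def up(ch,x0,y0,x1,y1):
    M=np.zeros(ch.shape,np.uint8);M[y0:y1,x0:x1]=1
    A=np.float32([[4,0,1.5],[0,4,1.5]])
    f=lambda a,k:cv2.warpAffine(a,A,(2048,1536),flags=k)
    return f(ch,cv2.INTER_LINEAR),f(M,cv2.INTER_NEAREST)
V,M=up(hsv[...,2],258,180,338,213)
rect(((V>193)&(M>0)).astype(np.uint8),.102,"plaqueB mid")
V,M=up(hsv[...,2],258,215,338,240);rect(((V>193)&(M>0)).astype(np.uint8),.102,"plaque low")
V,M=up(hsv[...,2],274,156,330,178);rect(((V>193)&(M>0)).astype(np.uint8),.102,"plaque high")
V,M=up(hsv[...,2],113,185,183,243);m=((V>120)&(M>0)).astype(np.uint8)
rect(m,.052,"cradle")
V,M=up(hsv[...,2],120,205,178,224);rect(((V<150)&(M>0)).astype(np.uint8),.050,"slot dark")
# case outer: dark
V,M=up(hsv[...,2],30,170,190,260);rect(((V<60)&(M>0)).astype(np.uint8),.03,"case+lid")
for x in (130,145,160):print(x,hsv[176:250,x,2].tolist())
print([int(v) for v in hsv[216,108:200,2]])
```

```text
plaqueB mid c mm 559.4 -174.9 size 115.2 16.2 long dir deg 84.42
plaque low c mm 485.0 -168.9 size 115.4 12.3 long dir deg 84.35
plaque high c mm 635.9 -184.1 size 114.8 20.2 long dir deg 84.41
cradle c mm 528.5 194.1 size 153.6 102.8 long dir deg 86.87
slot dark c mm 527.0 195.1 size 120.8 18.3 long dir deg 86.38
case+lid c mm 542.8 277.1 size 367.5 156.6 long dir deg 86.93
130 [228, 224, 220, 212, 156, 74, 34, 26, 18, 15, 12, 22, 16, 8, 18, 20, 15, 39, 127, 216, 227, 226, 224, 226, 225, 225, 225, 225, 226, 225, 225, 226, 226, 224, 211, 183, 126, 91, 87, 85, 86, 85, 103, 148, 195, 223, 226, 226, 226, 225, 225, 225, 225, 225, 225, 225, 226, 227, 223, 185, 97, 26, 15, 21, 23, 27, 37, 66, 138, 214, 211, 203, 205, 204]
145 [227, 205, 152, 131, 118, 72, 37, 36, 27, 19, 16, 19, 30, 33, 34, 29, 19, 22, 72, 153, 217, 225, 223, 223, 223, 222, 223, 223, 222, 222, 223, 223, 223, 221, 221, 203, 162, 139, 140, 124, 96, 89, 100, 124, 167, 214, 224, 223, 223, 223, 222, 222, 224, 224, 224, 222, 222, 224, 225, 206, 135, 54, 14, 18, 20, 21, 33, 43, 93, 165, 197, 205, 208, 209]
160 [230, 219, 173, 134, 124, 99, 53, 33, 29, 20, 20, 25, 30, 31, 33, 31, 26, 21, 40, 123, 207, 224, 221, 221, 221, 220, 222, 220, 220, 220, 222, 222, 221, 221, 220, 210, 181, 146, 137, 129, 102, 93, 91, 106, 150, 189, 217, 222, 219, 220, 220, 221, 221, 220, 221, 221, 221, 221, 221, 214, 171, 91, 26, 16, 19, 22, 26, 35, 60, 129, 201, 210, 213, 214]
[144, 134, 104, 56, 37, 31, 21, 15, 63, 137, 191, 212, 215, 202, 174, 150, 129, 105, 103, 101, 93, 89, 86, 83, 82, 84, 83, 83, 83, 85, 92, 98, 95, 98, 103, 104, 103, 96, 98, 101, 105, 97, 92, 94, 93, 97, 100, 100, 100, 103, 117, 112, 102, 116, 126, 126, 116, 110, 119, 131, 131, 123, 124, 138, 170, 201, 214, 215, 215, 208, 170, 111, 66, 39, 28, 19, 13, 18, 56, 99, 130, 129, 113, 74, 58, 100, 129, 132, 131, 133, 133, 134]
```

Run:
```python
from h import *
delta([.42,-.35,.26],np.radians(-5.6))
delta([.5594,-.1749,.20])
```

```text
cur yaw of y -1.1670099218604706 turn z rad -1.0692714837487882 norm -2.1385429674975764
shift [ 0.6216 -0.344  -0.0738] tcp [ 0.2454 -0.5742  0.2301] z axis [-5.0e-04  1.9e-03 -1.0e+00]
shift [ 1.114  -0.6093  0.0768] tcp [ 0.2454 -0.5742  0.2301] z axis [-5.0e-04  1.9e-03 -1.0e+00]
```

>>> {"fn": "carry_out", "kwargs": {"moves": [[0.55, 0.1, -0.05, -0.07, 0, 0, -0.2], [0.55, 0.2, -0.11, -0.07, 0, 0, -0.4], [0.55, 0.3, -0.17, -0.07, 0, 0, -0.6], [0.55, 0.4, -0.22, -0.07, 0, 0, -0.8], [0.55, 0.5, -0.28, -0.07, 0, 0, -1], [0.55, 0.6, -0.33, -0.07, 0, 0, -1], [0.55, 0.65, -0.36, -0.07, 0, 0, -1], [0.55, 0.65, -0.36, -0.07, 0, 0, -1]]}}

```text
time: 0.77
tool_pos: [0.4304, -0.3359, 0.2589]
tool_rot: [-0.001, 0.899, 0.439, 0.001]
contact_force: [-0.5, 0.2, -0.5]
gripper_width: 0.551
```

Run:
```python
from h import *
delta([.5594,-.1749,.18],np.radians(-5.6))
```

```text
cur yaw of y -0.6623608768383789 turn z rad -0.5646224387266963 norm -1.1292448774533925
shift [0.5154 0.007  0.1983] tcp [ 0.4304 -0.3359  0.2589] z axis [ 8.0e-04  2.2e-03 -1.0e+00]
```

>>> {"fn": "carry_out", "kwargs": {"moves": [[0.55, 0.1, 0.0, 0, 0, 0, -0.2], [0.55, 0.2, 0.0, 0, 0, 0, -0.4], [0.55, 0.3, 0.0, 0.05, 0, 0, -0.6], [0.55, 0.4, 0.0, 0.1, 0, 0, -0.8], [0.55, 0.515, 0.007, 0.15, 0, 0, -1], [0.55, 0.515, 0.007, 0.2, 0, 0, -1], [0.55, 0.515, 0.007, 0.2, 0, 0, -1], [0.55, 0.515, 0.007, 0.2, 0, 0, -1]]}}

```text
time: 1.43
tool_pos: [0.5566, -0.1791, 0.1769]
tool_rot: [-0.002, 0.763, 0.646, -0.001]
contact_force: [0.0, 0.2, 0.3]
gripper_width: 0.553
```

Run:
```python
from h import *
delta([.5594,-.1749,.066],np.radians(-5.6))
cv2.imwrite("pics/w1.png",manip.grab_frame("wrist")[:,:,::-1])
i=manip.camera_info("wrist");print(np.round(i["intrinsics"],1).tolist(),np.round(i["extrinsics"],3).tolist())
```

```text
cur yaw of y -0.16564813757230384 turn z rad -0.06790969946062142 norm -0.13581939892124284
shift [0.0114 0.0066 0.2771] tcp [ 0.5566 -0.1791  0.1769] z axis [-0.0047  0.0016 -1.    ]
[[342.2, 0.0, 253.7], [0.0, 342.2, 191.7], [0.0, 0.0, 1.0]] [[0.986, -0.165, -0.002, -0.58], [-0.158, -0.944, 0.291, -0.105], [-0.05, -0.287, -0.957, 0.304], [0.0, 0.0, 0.0, 1.0]]
```

View pics/w1.png

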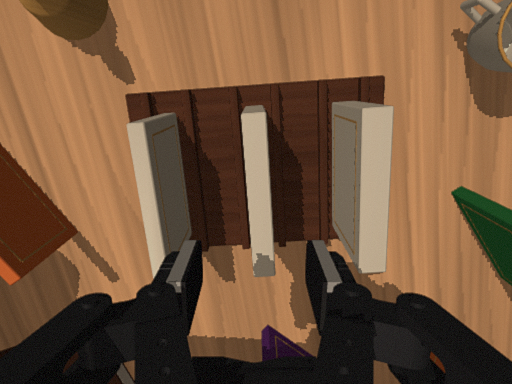

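The wrist view shows the middle plaque's top face from (255,107) to (262,262), centred between the fingers at columns 200 and 310. The neighbours at (160,190) and (370,180) stand outside the fingers. I'll check its position numerically.

Run:
```python
from h import *
i=manip.camera_info("wrist")
p=ray(i,[[244,107],[265,106],[252,260],[273,260]],.102);print(np.round(p,4),np.round(p.mean(0),4))
```

```text
[[ 0.562  -0.1177  0.102 ]
 [ 0.575  -0.1192  0.102 ]
 [ 0.5493 -0.2226  0.102 ]
 [ 0.564  -0.2251  0.102 ]] [ 0.5626 -0.1712  0.102 ]
```

>>> {"fn": "carry_out", "kwargs": {"moves": [[0.55, 0.011, 0.007, 0.05, 0, 0, -0.13], [0.55, 0.011, 0.007, 0.1, 0, 0, -0.13], [0.55, 0.011, 0.007, 0.15, 0, 0, -0.13], [0.55, 0.011, 0.007, 0.15, 0, 0, -0.13], [0.55, 0.011, 0.007, 0.15, 0, 0, -0.13]]}}

```text
time: 1.9
tool_pos: [0.5607, -0.1774, 0.1199]
tool_rot: [-0.0, 0.743, 0.669, -0.0]
contact_force: [0.3, -0.2, 0.5]
gripper_width: 0.547
```

Run:
```python
from h import *
delta([.5600,-.1748,.066],np.radians(-5.6))
print(manip.state()["contact_force"])
```

```text
cur yaw of y -0.1038876649010063 turn z rad -0.006149226789323947 norm -0.012298453578647894
shift [ 0.0063 -0.0024  0.1349] tcp [ 0.5607 -0.1774  0.1199] z axis [-2.e-04 -2.e-04 -1.e+00]
[ 0.34805838 -0.21990519  0.52470303]
```

>>> {"fn": "carry_out", "kwargs": {"moves": [[0.55, 0.006, -0.002, 0.05, 0, 0, -0.012], [0.55, 0.006, -0.002, 0.1, 0, 0, -0.012], [0.55, 0.006, -0.002, 0.135, 0, 0, -0.012], [0.55, 0.006, -0.002, 0.135, 0, 0, -0.012], [0.55, 0.006, -0.002, 0.135, 0, 0, -0.012]]}}

```text
time: 2.32
tool_pos: [0.5608, -0.1742, 0.066]
tool_rot: [0.0, 0.74, 0.672, 0.0]
contact_force: [0.9, -0.3, -0.3]
gripper_width: 0.55
```

>>> {"fn": "carry_out", "kwargs": {"moves": [[0.35, 0, 0, 0, 0, 0, 0], [0.25, 0, 0, 0, 0, 0, 0], [0.15, 0, 0, 0, 0, 0, 0], [0.0, 0, 0, 0, 0, 0, 0], [0.0, 0, 0, 0, 0, 0, 0], [0.0, 0, 0, 0, 0, 0, 0], [0.0, 0, 0, 0, 0, 0, 0], [0.0, 0, 0, 0, 0, 0, 0]]}}

```text
time: 2.98
tool_pos: [0.5618, -0.1742, 0.0672]
tool_rot: [0.001, 0.74, 0.672, 0.0]
contact_force: [-1.0, 0.4, 5.8]
gripper_width: 0.177
```

Opening 0.177 × 85 mm ≈ 15 mm, which is closest to 16 mm (12 would read 0.14, 20 would read 0.235). I'll lift it.

>>> {"fn": "carry_out", "kwargs": {"moves": [[0, 0, 0, -0.02, 0, 0, 0], [0, 0, 0, -0.06, 0, 0, 0], [0, 0, 0, -0.12, 0, 0, 0], [0, 0, 0, -0.2, 0, 0, 0], [0, 0, 0, -0.28, 0, 0, 0], [0, 0, 0, -0.34, 0, 0, 0], [0, 0, 0, -0.34, 0, 0, 0], [0, 0, 0, -0.34, 0, 0, 0]]}}

```text
time: 3.65
tool_pos: [0.561, -0.1738, 0.202]
tool_rot: [0.001, 0.74, 0.672, 0.0]
contact_force: [1.3, 0.4, -4.0]
gripper_width: 0.179
```

Run:
```python
from h import *
delta([.528,.1945,.20],np.radians(-3.1))
s=manip.state();print(s["contact_force"],s["gripper_width"])
cv2.imwrite("pics/s2.png",manip.grab_frame("scene")[:,:,::-1])
```

```text
cur yaw of y -0.0959596736157154 turn z rad -0.041854466803891155 norm -0.08370893360778231
shift [ 0.9086 -0.1704  0.0042] tcp [ 0.561  -0.1738  0.202 ] z axis [ 1.9e-03 -8.0e-04 -1.0e+00]
[ 1.25489576  0.41414842 -3.99960337] 0.17917710288789715
```

View pics/s2.png

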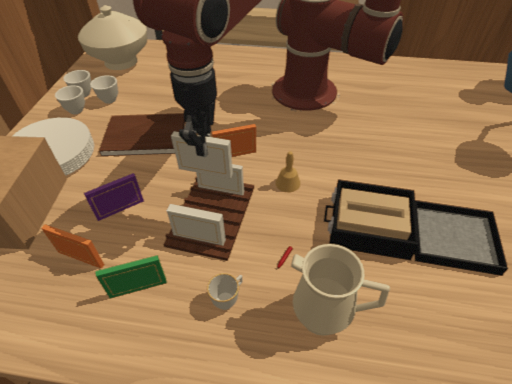

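The plaque is lifted level at (203,155) in the scene view, and both neighbours still stand. I'll carry it over to the case.

>>> {"fn": "carry_out", "kwargs": {"moves": [[0, 0.05, -0.01, 0.004, 0, 0, 0], [0, 0.13, -0.025, 0.004, 0, 0, -0.01], [0, 0.22, -0.04, 0.004, 0, 0, -0.02], [0, 0.32, -0.06, 0.004, 0, 0, -0.03], [0, 0.42, -0.08, 0.004, 0, 0, -0.04], [0, 0.52, -0.1, 0.004, 0, 0, -0.05], [0, 0.62, -0.115, 0.004, 0, 0, -0.06], [0, 0.71, -0.13, 0.004, 0, 0, -0.08]]}}

```text
time: 4.37
tool_pos: [0.5334, 0.1161, 0.1955]
tool_rot: [-0.002, 0.726, 0.687, -0.002]
contact_force: [1.1, -0.1, -3.4]
gripper_width: 0.178
```

Run:
```python
from h import *
delta([.528,.1945,.18],np.radians(-3.1))
```

```text
cur yaw of y -0.05526936340499853 turn z rad -0.0011641565931743703 norm -0.0023283131863487405
shift [ 0.1949 -0.0241  0.0389] tcp [0.5334 0.1161 0.1955] z axis [-6.4e-03 -1.0e-04 -1.0e+00]
```

>>> {"fn": "carry_out", "kwargs": {"moves": [[0, 0.07, -0.01, 0, 0, 0, 0], [0, 0.13, -0.02, 0.01, 0, 0, 0], [0, 0.17, -0.026, 0.02, 0, 0, 0], [0, 0.198, -0.03, 0.03, 0, 0, 0], [0, 0.198, -0.03, 0.04, 0, 0, 0], [0, 0.198, -0.03, 0.04, 0, 0, 0], [0, 0.198, -0.03, 0.04, 0, 0, 0], [0, 0.198, -0.03, 0.04, 0, 0, 0]]}}

```text
time: 5.03
tool_pos: [0.5286, 0.1927, 0.1832]
tool_rot: [-0.0, 0.727, 0.687, -0.0]
contact_force: [-0.7, -0.6, -3.5]
gripper_width: 0.179
```

Run:
```python
from h import *
delta([.528,.1945,.13],np.radians(-3.1))
w=manip.camera_info("wrist");f=manip.grab_frame("wrist")[:,:,::-1]
t=manip.grab_frame("top")[:,:,::-1]
c=np.zeros((384,800,3),np.uint8);c[:,:512]=f;c[:360,514:800]=cv2.resize(t[160:260,104:184],(286,360),interpolation=cv2.INTER_CUBIC)
cv2.imwrite("pics/w3.png",c);cv2.imwrite("pics/t3raw.png",t);cv2.imwrite("pics/w3raw.png",f)
np.savez("w3.npz",K=w["intrinsics"],E=w["extrinsics"])
```

```text
cur yaw of y -0.057356308820117004 turn z rad -0.0032511020082928166 norm -0.006502204016585633
shift [ 0.0045 -0.0016  0.1329] tcp [0.5286 0.1927 0.1832] z axis [-8.e-04 -5.e-04 -1.e+00]
```

View pics/w3.png

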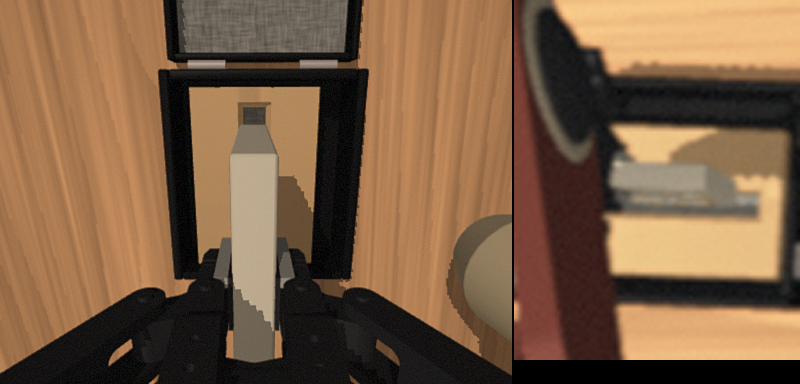

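The wrist view shows the plaque's end face, with its foot edge at columns 239–268 and row 125, over the slot's far end at columns 238–271 and row 101. They look aligned across the slot. I'll measure the offset.

Run:
```python
from h import *
d=np.load("w3.npz");i={"intrinsics":d["K"],"extrinsics":d["E"]}
g=cv2.cvtColor(cv2.imread("pics/w3raw.png"),cv2.COLOR_BGR2GRAY).astype(int)
for r in (104,108,113,118,124,130,140,148):print(r,g[r,228:284].tolist())
print("col 254",list(enumerate(g[92:160,254].tolist(),92)))
print("cam", -np.array(d["E"])[:3,:3].T@np.array(d["E"])[:3,3])
def P(px,z):print(px,z,np.round(ray(i,px,z)[0],4))
for c in (238,254,271):P([c,101],.052)
for c in (239,254,268):P([c,125],.128)
for c in (231,254,277):P([c,152],.218)
```

```text
104 [146, 147, 144, 143, 145, 145, 143, 146, 148, 124, 94, 89, 91, 89, 92, 92, 93, 93, 94, 93, 89, 92, 90, 92, 96, 94, 93, 91, 91, 92, 93, 93, 95, 90, 94, 90, 93, 88, 91, 87, 104, 87, 112, 133, 141, 146, 146, 142, 145, 144, 145, 147, 145, 146, 145, 146]
108 [145, 143, 147, 142, 147, 144, 145, 148, 146, 134, 97, 91, 93, 94, 96, 61, 55, 60, 56, 52, 61, 57, 56, 58, 61, 62, 58, 56, 62, 57, 58, 60, 54, 59, 61, 57, 62, 79, 132, 136, 134, 134, 134, 141, 144, 143, 145, 146, 144, 146, 144, 143, 147, 148, 143, 142]
113 [145, 144, 142, 145, 144, 143, 144, 144, 145, 136, 98, 91, 89, 93, 94, 63, 54, 55, 57, 61, 61, 59, 57, 58, 54, 63, 59, 60, 56, 60, 71, 69, 73, 71, 71, 68, 65, 91, 131, 133, 135, 133, 133, 142, 147, 145, 144, 143, 143, 144, 145, 146, 145, 145, 144, 144]
118 [141, 144, 144, 144, 147, 143, 144, 146, 148, 135, 99, 87, 89, 90, 91, 64, 61, 67, 70, 70, 72, 70, 68, 66, 64, 63, 64, 64, 64, 61, 70, 67, 70, 75, 69, 62, 61, 91, 130, 134, 131, 132, 132, 145, 148, 144, 144, 146, 143, 145, 147, 145, 145, 146, 146, 145]
124 [143, 147, 145, 146, 144, 144, 145, 143, 146, 144, 100, 88, 91, 102, 10
[... 1530 characters left out ...]
, (135, 115), (136, 115), (137, 119), (138, 118), (139, 119), (140, 117), (141, 118), (142, 117), (143, 117), (144, 119), (145, 116), (146, 119), (147, 117), (148, 118), (149, 119), (150, 119), (151, 116), (152, 117), (153, 136), (154, 162), (155, 170), (156, 170), (157, 173), (158, 173), (159, 173)]
cam [0.53339419 0.26659132 0.32452563]
[238, 101] 0.052 [0.5204 0.2574 0.052 ]
[254, 101] 0.052 [0.5328 0.2567 0.052 ]
[271, 101] 0.052 [0.5458 0.256  0.052 ]
[239, 125] 0.128 [0.5237 0.2468 0.128 ]
[254, 125] 0.128 [0.5322 0.2463 0.128 ]
[268, 125] 0.128 [0.5401 0.2459 0.128 ]
[231, 152] 0.218 [0.5251 0.2476 0.218 ]
[254, 152] 0.218 [0.5323 0.2472 0.218 ]
[277, 152] 0.218 [0.5395 0.2468 0.218 ]
```

>>> {"fn": "carry_out", "kwargs": {"moves": [[0, 0.008, 0, 0.04, 0, 0, -0.006], [0, 0.008, 0, 0.09, 0, 0, -0.006], [0, 0.008, 0, 0.13, 0, 0, -0.006], [0, 0.008, 0, 0.16, 0, 0, -0.006], [0, 0.008, 0, 0.175, 0, 0, -0.006], [0, 0.008, 0, 0.175, 0, 0, -0.006], [0, 0.008, 0, 0.175, 0, 0, -0.006]]}}

```text
time: 5.72
tool_pos: [0.5292, 0.1968, 0.1142]
tool_rot: [0.0, 0.726, 0.688, 0.0]
contact_force: [0.0, 0.5, -3.5]
gripper_width: 0.174
```

Run:
```python
from h import *
delta([.5286,.1959,.0672],np.radians(-3.1))
f=manip.grab_frame("wrist")[:,:,::-1];cv2.imwrite("pics/w4raw.png",f)
cv2.imwrite("pics/w4.png",cv2.resize(f[50:250,150:360],None,fx=3,fy=3,interpolation=cv2.INTER_CUBIC)[:600])
```

```text
cur yaw of y -0.05335642227553798 turn z rad 0.000748784536286129 norm 0.001497569072572258
shift [-0.0023 -0.0013  0.1175] tcp [0.5292 0.1968 0.1142] z axis [ 6.e-04  1.e-04 -1.e+00]
```

View pics/w4.png

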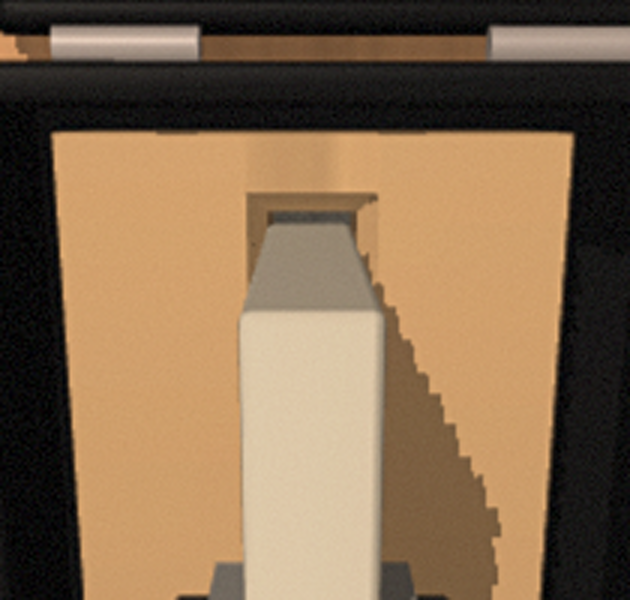

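In the crop the foot (columns 268–348) sits about 0.5–0.8 mm left of the slot centre (column 312), and the far-end gap is about 2 mm as wanted. I'll nudge +0.6 mm and descend.

>>> {"fn": "carry_out", "kwargs": {"moves": [[0, 0, 0.0015, 0.01, 0, 0, 0], [0, 0, 0.0015, 0.02, 0, 0, 0], [0, 0, 0.0015, 0.03, 0, 0, 0], [0, 0, 0.0015, 0.04, 0, 0, 0], [0, 0, 0.0015, 0.045, 0, 0, 0], [0, 0, 0.0015, 0.05, 0, 0, 0], [0, 0, 0.0015, 0.05, 0, 0, 0]]}}

```text
time: 6.35
tool_pos: [0.5289, 0.1968, 0.093]
tool_rot: [-0.0, 0.726, 0.688, -0.0]
contact_force: [-0.4, -0.1, -3.8]
gripper_width: 0.174
```

The foot is 14 mm into the slot with no resistance, so I'll continue down.

>>> {"fn": "carry_out", "kwargs": {"moves": [[0, 0, 0, 0.012, 0, 0, 0], [0, 0, 0, 0.024, 0, 0, 0], [0, 0, 0, 0.036, 0, 0, 0], [0, 0, 0, 0.048, 0, 0, 0], [0, 0, 0, 0.056, 0, 0, 0], [0, 0, 0, 0.06, 0, 0, 0], [0, 0, 0, 0.062, 0, 0, 0], [0, 0, 0, 0.062, 0, 0, 0]]}}

```text
time: 7.02
tool_pos: [0.5292, 0.1969, 0.0687]
tool_rot: [-0.0, 0.726, 0.688, -0.0]
contact_force: [1.1, -0.2, -4.5]
gripper_width: 0.178
```

>>> {"fn": "carry_out", "kwargs": {"moves": [[0, 0, 0, 0.002, 0, 0, 0], [0, 0, 0, 0.004, 0, 0, 0], [0, 0, 0, 0.006, 0, 0, 0], [0, 0, 0, 0.006, 0, 0, 0], [0, 0, 0, 0.006, 0, 0, 0]]}}

```text
time: 7.43
tool_pos: [0.5297, 0.197, 0.0672]
tool_rot: [0.0, 0.726, 0.688, 0.0]
contact_force: [-2.2, 0.7, 0.9]
gripper_width: 0.179
```

The force rose from −4 N to +0.9 N at TCP z 0.0672, exactly the seated height, so the plaque stands on the bottom. I'll release and withdraw.

>>> {"fn": "carry_out", "kwargs": {"moves": [[0.25, 0, 0, 0, 0, 0, 0], [0.35, 0, 0, 0, 0, 0, 0], [0.45, 0, 0, 0, 0, 0, 0], [0.5, 0, 0, 0, 0, 0, 0], [0.5, 0, 0, 0, 0, 0, 0], [0.5, 0, 0, 0, 0, 0, 0]]}}

```text
time: 7.93
tool_pos: [0.5295, 0.1969, 0.0666]
tool_rot: [0.0, 0.726, 0.688, 0.0]
contact_force: [0.9, -0.0, 0.5]
gripper_width: 0.499
```

>>> {"fn": "carry_out", "kwargs": {"moves": [[0.5, 0, 0, -0.05, 0, 0, 0], [0.5, 0, 0, -0.12, 0, 0, 0], [0.5, 0, 0, -0.2, 0, 0, 0], [0.5, 0, 0, -0.28, 0, 0, 0], [0.5, 0, 0, -0.35, 0, 0, 0], [0.5, 0, 0, -0.4, 0, 0, 0], [0.5, 0, 0, -0.4, 0, 0, 0], [0.5, 0, 0, -0.4, 0, 0, 0]]}}

```text
time: 8.6
tool_pos: [0.5301, 0.1971, 0.228]
tool_rot: [0.001, 0.726, 0.688, 0.001]
contact_force: [-0.2, -0.5, 0.9]
gripper_width: 0.499
```

Run:
```python
from h import *
print(manip.state()["contact_force"])
w=manip.grab_frame("wrist")[:,:,::-1];s=manip.grab_frame("scene")[:,:,::-1]
c=np.zeros((384,800,3),np.uint8);c[:,:448]=s[:,:448];c[:,450:]=w[:,80:430];cv2.imwrite("pics/end.png",c)
```

```text
[-0.16704072 -0.49479647  0.90196907]
```

View pics/end.png

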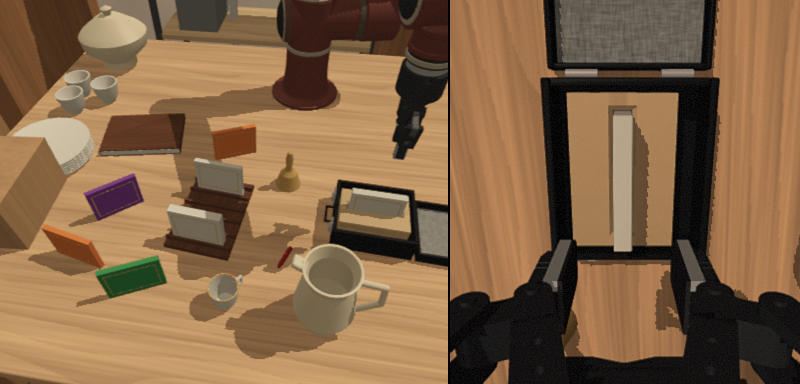

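The plaque stands upright and square in the slot, at (378,200) in the scene view and (622,180) in the wrist view. Both other plaques stand on the stand, and nothing else moved.

```bash
python3 -c "
from plant import manip
print(manip.job_done())"
```

```text
the job is handed in; nothing more can be done
None
```

The middle-thickness plaque stands at the bottom of the cradle's slot, let go, and the job is handed in. It took about 9 s of the 64 s; no verdict was reported.

- **Choosing the plaque:** The overhead view measured the three plaques at 12.3, 16.2 and 20.2 mm, and I took the middle one. The gripper opening read about 15 mm, a little under 16 mm but clearly not 12 or 20.
- **Inserting it:** The foot passed into the slot without resistance. The wrist force rose from −4 N to about +1 N exactly at the computed seated height, which means the plaque was standing on the slot's bottom. I opened the fingers only then.
- **Last checks:** The final pictures show the plaque upright and square in the slot. The other two plaques are upright on the stand. The demitasse, pitcher, bell and crayon look where they were, though I judged that by eye only. The fingers were clear of everything.
- **One disagreement:** The wrist and overhead cameras differed by about 4 mm on absolute positions. I aligned the plaque by its offset from the slot within a single wrist picture.

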